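# Sell the honey from behind the syrup bottles and refill the rack

### The job

A customer has bought the jar of honey with the yellow lid, which stands in the back row of the counter rack behind the syrup bottles: move the two bottles in front of it (the nearest two) out onto the steel tray, then stand the honey in the empty half of the customer's cardboard box. Next stand the waiting red-lidded jam jar in the ring that the honey left, and only then put each bottle back into the very ring it came from. The blue-lidded jar stays where it is; keep everything upright and set the glass down, never drop it.

Things in the scene. Friction and masses are not known exactly. Their poses are not given: they have to be found in the camera images.
- rack: Fixed wooden rack board 166x270x12 mm; brass rings on it, tops 21 mm up; contents stand on the board at 12 mm. Origin: underside centre; x from front to back row, y left along rows. Three bottle rings (70 mm inside) at x=-31, y=-88, 0, 88 mm; two jar rings (64 mm inside) at x=27, y=-44, 44 mm, each behind two bottles. Back rail at x=74 mm, knobs 64 mm high. Place, yaw vary.
- bottle_amber: Loose syrup bottle: amber-brown, black cap. Foot 58 mm in diameter to 22 mm, widening to a 76 mm glass belly from 56 to 112 mm, shoulder to a 26 mm neck at 137 mm; screw cap 31 mm in diameter (34 mm foot ring at 146-150 mm) from 149 mm to the top at 175 mm. 0.34 kg. Origin: centre of underside, z up. Starts in one of the rack's three front rings (which one varies).
- bottle_green: Loose syrup bottle: green, white cap. Foot 58 mm in diameter to 22 mm, widening to a 76 mm glass belly from 56 to 112 mm, shoulder to a 26 mm neck at 137 mm; screw cap 31 mm in diameter (34 mm foot ring at 146-150 mm) from 149 mm to the top at 175 mm. 0.34 kg. Origin: centre of underside, z up. Starts in one of the rack's three front rings (which one varies).
- bottle_red: Loose syrup bottle: dark red, brass (gold) cap. Foot 58 mm in diameter to 22 mm, widening to a 76 mm glass belly from 56 to 112 mm, shoulder to a 26 mm neck at 137 mm; screw cap 31 mm in diameter (34 mm foot ring at 146-150 mm) from 149 mm to the top at 175 mm. 0.34 kg. Origin: centre of underside, z up. Starts in one of the rack's three front rings (which one varies).
- jar_honey: Loose small jar: golden honey, yellow lid. 52 mm in diameter and 44 mm high; the 53 mm lid is the upper 14 mm. 0.16 kg. Origin: centre of underside, z up. Starts in one of the rack's two back rings (which one varies). The customer bought it.
- jar_blueberry: Loose small jar: dark purple, blue lid. 52 mm in diameter and 44 mm high; the 53 mm lid is the upper 14 mm. 0.16 kg. Origin: centre of underside, z up. Starts in the other back ring and stays there.
- jar_jam: Loose small jar: red jam, red lid. 52 mm in diameter and 44 mm high; the 53 mm lid is the upper 14 mm. 0.16 kg. Origin: centre of underside, z up. Starts alone on the counter; refills the rack.
- tray: Fixed flat steel tray, empty at the start, 200 x 150 mm; floor 3 mm above the counter, rim 15 mm high. Origin: centre of underside; x along its long side, y along its short side, z up. Bottles stand here meanwhile: two fit at x = -50 and +50 mm, y = 0. Place and yaw vary.
- order_box: Fixed open cardboard box, 226 x 130 mm, walls 36 mm high, floor 3 mm above the counter. Origin: centre of underside; x along its long side, z up. A cross wall at x = 0 makes two halves, each 108 (x) by 124 mm (y) inside: the +x half holds a baked swirl, the -x half (centre x = -56 mm, y = 0) is empty and takes the jar. Place and yaw vary.

How it is judged:
On the way, in this order (a step that is already met when the one before it is completed fails the run):
1. at least two of the syrup bottles stand on the steel tray while the yellow-lidded jar is still in the rack ((((x of bottle_amber in the frame of tray between -0.092 and 0.092 m and y of bottle_amber in the frame of tray between -0.067 and 0.067 m and z of bottle_amber in the frame of tray between -0.004 and 0.01 m and angle between bottle_amber's own z axis and vertical below 0.15 rad) and (x of bottle_green in the frame of tray between -0.092 and 0.092 m and y of bottle_green in the frame of tray between -0.067 and 0.067 m and z of bottle_green in the frame of tray between -0.004 and 0.01 m and angle between bottle_green's own z axis and vertical below 0.15 rad)) or ((x of bottle_amber in the frame of tray between -0.092 and 0.092 m and y of bottle_amber in the frame of tray between -0.067 and 0.067 m and z of bottle_amber in the frame of tray between -0.004 and 0.01 m and angle between bottle_amber's own z axis and vertical below 0.15 rad) and (x of bottle_red in the frame of tray between -0.092 and 0.092 m and y of bottle_red in the frame of tray between -0.067 and 0.067 m and z of bottle_red in the frame of tray between -0.004 and 0.01 m and angle between bottle_red's own z axis and vertical below 0.15 rad)) or ((x of bottle_green in the frame of tray between -0.092 and 0.092 m and y of bottle_green in the frame of tray between -0.067 and 0.067 m and z of bottle_green in the frame of tray between -0.004 and 0.01 m and angle between bottle_green's own z axis and vertical below 0.15 rad) and (x of bottle_red in the frame of tray between -0.092 and 0.092 m and y of bottle_red in the frame of tray between -0.067 and 0.067 m and z of bottle_red in the frame of tray between -0.004 and 0.01 m and angle between bottle_red's own z axis and vertical below 0.15 rad))) and distance of jar_honey from where it was at the start of the episode below 0.03 m), for 0.2 s.
2. the yellow-lidded jar stands in the empty half of the cardboard box, the bottles still on the tray (x of jar_honey in the frame of order_box between -0.105 and -0.008 m and y of jar_honey in the frame of order_box between -0.06 and 0.06 m and z of jar_honey in the frame of order_box between -0.003 and 0.009 m and angle between jar_honey's own z axis and vertical below 0.15 rad and (((x of bottle_amber in the frame of tray between -0.092 and 0.092 m and y of bottle_amber in the frame of tray between -0.067 and 0.067 m and z of bottle_amber in the frame of tray between -0.004 and 0.01 m and angle between bottle_amber's own z axis and vertical below 0.15 rad) and (x of bottle_green in the frame of tray between -0.092 and 0.092 m and y of bottle_green in the frame of tray between -0.067 and 0.067 m and z of bottle_green in the frame of tray between -0.004 and 0.01 m and angle between bottle_green's own z axis and vertical below 0.15 rad)) or ((x of bottle_amber in the frame of tray between -0.092 and 0.092 m and y of bottle_amber in the frame of tray between -0.067 and 0.067 m and z of bottle_amber in the frame of tray between -0.004 and 0.01 m and angle between bottle_amber's own z axis and vertical below 0.15 rad) and (x of bottle_red in the frame of tray between -0.092 and 0.092 m and y of bottle_red in the frame of tray between -0.067 and 0.067 m and z of bottle_red in the frame of tray between -0.004 and 0.01 m and angle between bottle_red's own z axis and vertical below 0.15 rad)) or ((x of bottle_green in the frame of tray between -0.092 and 0.092 m and y of bottle_green in the frame of tray between -0.067 and 0.067 m and z of bottle_green in the frame of tray between -0.004 and 0.01 m and angle between bottle_green's own z axis and vertical below 0.15 rad) and (x of bottle_red in the frame of tray between -0.092 and 0.092 m and y of bottle_red in the frame of tray between -0.067 and 0.067 m and z of bottle_red in the frame of tray between -0.004 and 0.01 m and angle between bottle_red's own z axis and vertical below 0.15 rad)))), for 0.2 s.
3. the red-lidded jar stands in the rack ring that became free, the bottles still on the tray (((x of jar_jam in the frame of rack between 0.015 and 0.039 m and y of jar_jam in the frame of rack between 0.032 and 0.056 m and z of jar_jam in the frame of rack between 0.006 and 0.017 m and angle between jar_jam's own z axis and vertical below 0.15 rad) or (x of jar_jam in the frame of rack between 0.015 and 0.039 m and y of jar_jam in the frame of rack between -0.056 and -0.032 m and z of jar_jam in the frame of rack between 0.006 and 0.017 m and angle between jar_jam's own z axis and vertical below 0.15 rad)) and (((x of bottle_amber in the frame of tray between -0.092 and 0.092 m and y of bottle_amber in the frame of tray between -0.067 and 0.067 m and z of bottle_amber in the frame of tray between -0.004 and 0.01 m and angle between bottle_amber's own z axis and vertical below 0.15 rad) and (x of bottle_green in the frame of tray between -0.092 and 0.092 m and y of bottle_green in the frame of tray between -0.067 and 0.067 m and z of bottle_green in the frame of tray between -0.004 and 0.01 m and angle between bottle_green's own z axis and vertical below 0.15 rad)) or ((x of bottle_amber in the frame of tray between -0.092 and 0.092 m and y of bottle_amber in the frame of tray between -0.067 and 0.067 m and z of bottle_amber in the frame of tray between -0.004 and 0.01 m and angle between bottle_amber's own z axis and vertical below 0.15 rad) and (x of bottle_red in the frame of tray between -0.092 and 0.092 m and y of bottle_red in the frame of tray between -0.067 and 0.067 m and z of bottle_red in the frame of tray between -0.004 and 0.01 m and angle between bottle_red's own z axis and vertical below 0.15 rad)) or ((x of bottle_green in the frame of tray between -0.092 and 0.092 m and y of bottle_green in the frame of tray between -0.067 and 0.067 m and z of bottle_green in the frame of tray between -0.004 and 0.01 m and angle between bottle_green's own z axis and vertical below 0.15 rad) and (x of bottle_red in the frame of tray between -0.092 and 0.092 m and y of bottle_red in the frame of tray between -0.067 and 0.067 m and z of bottle_red in the frame of tray between -0.004 and 0.01 m and angle between bottle_red's own z axis and vertical below 0.15 rad))) and distance of jar_blueberry from where it was at the start of the episode below 0.015 m), for 0.2 s.
4. every syrup bottle stands again in the ring it came from (distance of each of bottle_amber, bottle_green, bottle_red from where it was at the start of the episode below 0.015 m and z of each of bottle_amber, bottle_green, bottle_red in the frame of rack below 0.017 m and angle between each of bottle_amber, bottle_green, bottle_red's own z axis and vertical below 0.15 rad), for 0.2 s.
At the end, for the whole second after the job is handed in: Honey upright on the floor of the box's empty half; red-lidded jar upright on the board within 12 mm (x and y) of the centre of the ring the honey left; blue-lidded jar and all three bottles upright within 15 mm of their starting places, bottles on the board; all released and at rest (all of step 4 and x of jar_honey in the frame of order_box between -0.105 and -0.008 m and y of jar_honey in the frame of order_box between -0.06 and 0.06 m and z of jar_honey in the frame of order_box between -0.003 and 0.009 m and angle between each of jar_honey, jar_blueberry's own z axis and vertical below 0.15 rad and ((x of jar_jam in the frame of rack between 0.015 and 0.039 m and y of jar_jam in the frame of rack between 0.032 and 0.056 m and z of jar_jam in the frame of rack between 0.006 and 0.017 m and angle between jar_jam's own z axis and vertical below 0.15 rad) or (x of jar_jam in the frame of rack between 0.015 and 0.039 m and y of jar_jam in the frame of rack between -0.056 and -0.032 m and z of jar_jam in the frame of rack between 0.006 and 0.017 m and angle between jar_jam's own z axis and vertical below 0.15 rad)) and distance of jar_blueberry from where it was at the start of the episode below 0.015 m and linear speed of each of bottle_amber, bottle_green, bottle_red, jar_honey, jar_blueberry, jar_jam below 0.02 m/s); the robot touches nothing.
It fails at once if a bottle or jar is knocked over (tilts more than 0.9 rad) (angle between any of bottle_amber, bottle_green, bottle_red, jar_honey, jar_blueberry, jar_jam's own z axis and vertical above 0.9 rad).
It fails at once if a bottle or jar is dropped (moves faster than 0.7 m/s, a fall of some 25 mm, with no finger on it) ((contact force between the fingers and bottle_amber below 0.05 N and linear speed of bottle_amber above 0.7 m/s) or (contact force between the fingers and bottle_green below 0.05 N and linear speed of bottle_green above 0.7 m/s) or (contact force between the fingers and bottle_red below 0.05 N and linear speed of bottle_red above 0.7 m/s) or (contact force between the fingers and jar_honey below 0.05 N and linear speed of jar_honey above 0.7 m/s) or (contact force between the fingers and jar_blueberry below 0.05 N and linear speed of jar_blueberry above 0.7 m/s) or (contact force between the fingers and jar_jam below 0.05 N and linear speed of jar_jam above 0.7 m/s)).
It fails at once if the blue-lidded jar is taken from its ring (moves more than 30 mm) (distance of jar_blueberry from where it was at the start of the episode above 0.03 m).
It also fails if it takes over 138 s, if anything falls off the work surface, if the arm or the gripper's body presses on something with over 40 N, if the wrist force passes 120 N, or if a joint passes its speed limit or range.

### The arm

A 7-joint arm with a two-finger parallel gripper is mounted at the origin on a cart in front of the work surface, level with it; the furniture and walls round the work are solid. World frame = base frame: x ahead of the robot, y to its left, z up, the work surface at z = 0. Lengths are in m, angles in rad, forces in N, time in s.
With the tool pointing down it reaches from about 0.35 to 0.9 m from the base axis. Payload 8.1 kg.
Tool frame: the origin (TCP) lies between the finger pads; the fingertips stand 22 mm ahead of it and the grasp point (between the pads) lies 3 mm ahead of it (arm.tip_reach is the distance from the TCP to the fingertips, in m); z points along the fingers, y is the line along which they close (so a half turn about z gives the same grasp; the last joint's range is limited). The gripper opens to 92 mm and grips with 3 to 60 N. Pads are 19 mm wide; open, the fingers measure 130 mm over their backs; the gripper's body (75 mm by 190 mm) begins 47 mm behind the grasp point.
Start: joints at [1.153, 0.434, 0.025, 1.573, -0.012, 1.134, -0.075], TCP at [0.193, -0.594, 0.249] pointing down, gripper open.
Joint ranges: [-2.62, 2.62], [-0.44, 2.09], [-1.27, 1.32], [0.08, 2.57], [-1.32, 4.46], [0.12, 2], [-2.74, 2.74]. Speed limits (rad/s): [2.22, 2.22, 3.01, 3.01, 3.14, 3.14, 3.14].

### API

Orientations are given as a rotation vector (axis times angle).
In Python, from cell import telemetry, vision, job, arm gives the robot as it stands. The module is installed in compiled form; this text tells all that it offers.
- The arm moves only by the shell command python3 -m creep 'ROWS' [FORCE]. ROWS is text: rows parted by semicolons, each of 7 numbers parted by spaces: the finger opening in cm, from 0 to 9.18, then the shift along the tool's x, y, z in cm, then the turn, a rotation vector about the tool's x, y, z in degrees. A call has 1 to 5 rows; each row is the pose to reach, as a shift and turn from the pose commanded when the call began, along the tool's axes at that moment; what a row does not reach only later rows make up. A row lasts 1/8 s, in which the tool goes at most 62.5 mm and 10.7 degrees, less where a joint would pass 70% of its speed; a pose out of reach is approached as far as the arm can. A call with a gripper value outside its range is refused whole. The fingers move at their own pace and stop on an object; FORCE is the grip in N (left out, the last holds). Time passes only in rows, so rows that repeat a pose let the fingers close. It gives the time, the measured TCP pose, the force, the opening and the grip force at its end, in the units of the state.
- telemetry.observe(): the state, without advancing time (a new reading comes with each control period).
- vision.get_image(name): name is "scene" or "side" or "wrist"; returns the picture (480x640x3 uint8, red, green, blue); there is no depth.
- vision.camera_info(name): a dict with "fov_y" (degrees; the focal length in pixels is half the picture's height over the tangent of half this angle, whatever the lens; pixels are square), "cx", "cy" (the principal point, pixels), "extrinsics" (4x4, takes a point from camera to world coordinates). Camera axes: x right, y down, z forward; pixel columns grow to the right and rows downward; lengths in m; the calibration is good to about 2 mm. A picture is of the moment at which its call begins: read the wrist's pose just before it. camera_info takes no time and is no camera call; for the wrist camera it gives the pose at the moment of the call.
- job.sign_off(): hands the job in; it is judged then, once.
The state is a dict: "clock": time; "joints": joint angles; "dq": joint speeds; "joint_efforts": joint torques, N m; "position": TCP position; "ee_rot": TCP orientation; "force": force on the tool from outside, world axes, zero at the start; "ft_torque": the same for the moment, N m; "width": opening from 0.0 (shut) to 1.0 (fully open); "gripper_force": force on a finger pad.
Only numpy, scipy, OpenCV 4.12 (cv2) and the standard library are available. Lean on these libraries where they do the work, as an engineer would, in place of code of your own. Each camera call takes 0.05 s, during which the arm holds its last target. There are 200 camera calls.

## Working session

There is one attempt and no reset: what is moved stays moved. The work goes in short steps, Python scripts to look and compute and a shell command to move; the robot and the scene stay as the last step left them, time stands still between calls to the robot, and variables do not carry over. Pictures are saved under pics/ and viewed, at most 14 in all, crops included, and the job is handed in when it is done.

```bash
mkdir -p pics; python3 - <<'E'
from cell import telemetry, vision, job, arm
import cv2,numpy as np
print(telemetry.observe())
for n in ("scene","side","wrist"):
    c=vision.camera_info(n);print(n,c)
    cv2.imwrite(f"pics/{n}0.png",vision.get_image(n)[:,:,::-1])
print(arm.tip_reach)
E
```

```text
{'clock': 0.0, 'joints': array([ 1.15336699,  0.43522378,  0.02497512,  1.57409476, -0.01160594,
        1.13397618, -0.07510502]), 'dq': array([-0.00189214,  0.00030585,  0.0007216 ,  0.00017324, -0.00078091,
        0.00169677, -0.00021876]), 'joint_efforts': array([-1.10894625e-04, -6.67843652e+01,  9.84572209e-01, -3.14455569e+01,
       -6.05825102e-02,  4.29583434e-02,  1.35675195e-04]), 'position': array([ 0.19333806, -0.59385077,  0.24794536]), 'ee_rot': array([-3.10127747e+00, -4.92133248e-01,  5.94443268e-04]), 'force': array([ 0.21780184, -0.29617333,  0.35854181]), 'ft_torque': array([ 0.00452839,  0.02260561, -0.01118093]), 'gripper_force': 0.0, 'width': 1.0014361945475867}
scene {'fov_y': 44.5474911527518, 'cx': 319.1560202527869, 'cy': 239.22906416352936, 'extrinsics': array([[-0.77309792, -0.35661314,  0.52454426, -0.27745483],
       [-0.6342819 ,  0.43143868, -0.64151939,  0.99030788],
       [ 0.00246556, -0.82866624, -0.5597376 ,  0.89172733],
       [ 0.        ,  0.        ,  0.        ,  1.        ]])}
side {'fov_y': 45.040050902993954, 'cx': 327.84422765676527, 'cy': 247.4323718783511, 'extrinsics': array([[ 0.99803994, -0.01524042,  0.06069602,  0.42635644],
       [-0.06092015, -0.45851924,  0.88659396, -1.39165504],
       [ 0.01431823, -0.88855379, -0.45854896,  0.75360907],
       [ 0.        ,  0.        ,  0.        ,  1.        ]])}
wrist {'fov_y': 58.38313026067731, 'cx': 320.54866035226144, 'cy': 247.7344040466038, 'extrinsics': array([[ 0.30953662, -0.91670193, -0.25267498,  0.26170726],
       [-0.95088646, -0.2988057 , -0.08080902, -0.57182915],
       [-0.00142294,  0.26527857, -0.96417076,  0.38452788],
       [ 0.        ,  0.        ,  0.        ,  1.        ]])}
0.022
```

View pics/scene0.png

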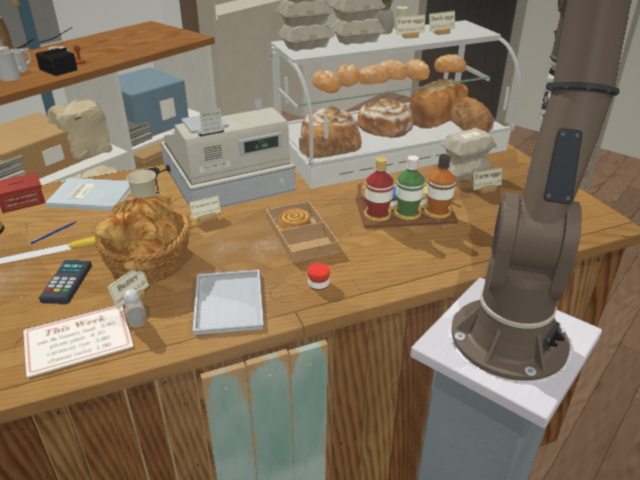

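View pics/side0.png

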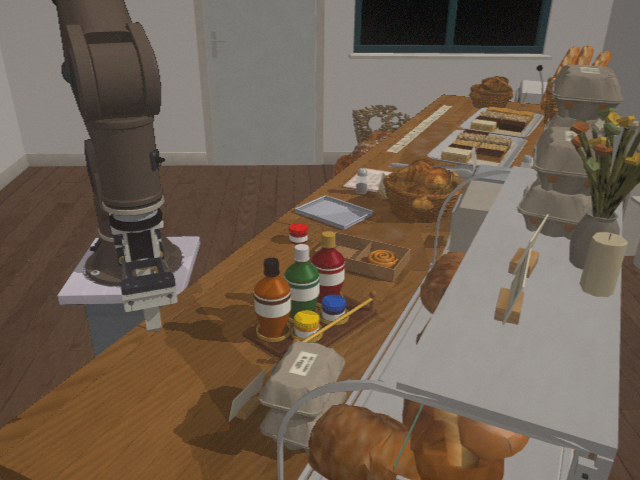

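The scene view shows the rack at about (408,205): red (378,190), green (408,190) and amber (440,190). The tray is at (228,300), the box at (302,230) and the jam at (318,275). In the side view the honey (307,322) is behind amber (272,300) and green (302,283). I'll enlarge both.

```bash
python3 - <<'E'
import cv2
a=cv2.imread("pics/scene0.png")[145:345,180:480]
cv2.imwrite("pics/c1.png",cv2.resize(a,None,fx=2.6666,fy=2.6666,interpolation=cv2.INTER_CUBIC))
a=cv2.imread("pics/side0.png")[185:365,205:435]
cv2.imwrite("pics/c2.png",cv2.resize(a,None,fx=3.3,fy=3.3,interpolation=cv2.INTER_CUBIC))
E
```

```text
(no output)
```

View pics/c1.png

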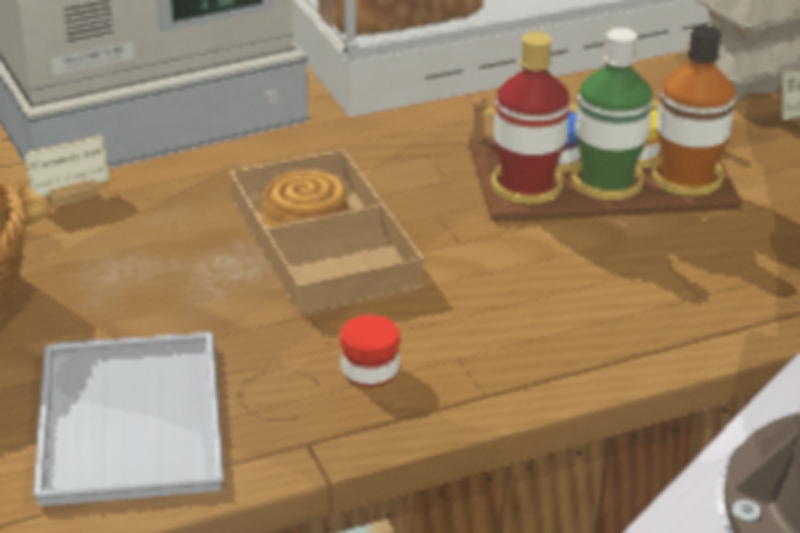

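View pics/c2.png

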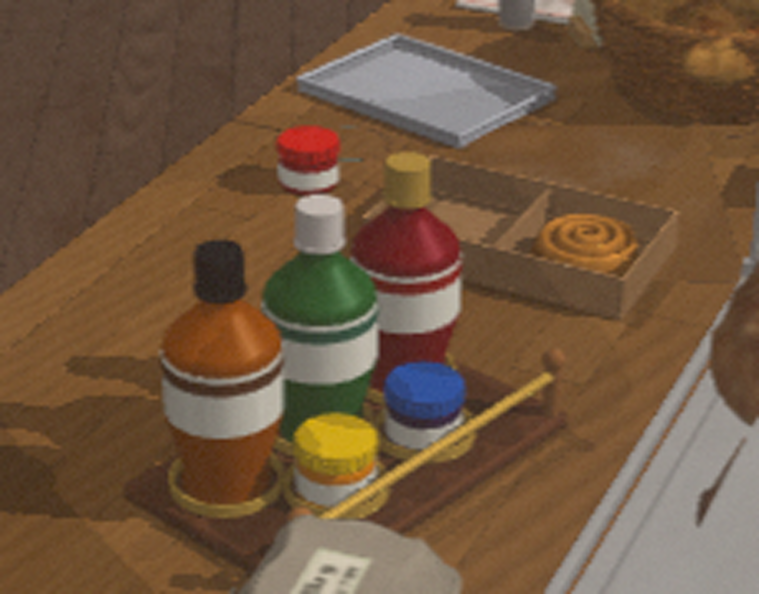

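The crops show all three caps, the jam lid, the honey and blueberry lids, and the tray and box corners. Next I fit positions from these pixels.

```bash
cat > h.py <<'E'
from cell import telemetry, vision
import numpy as np
from scipy.spatial.transform import Rotation as R
def ray(n,u,v,z,c=None):
    c=c or vision.camera_info(n); f=240/np.tan(np.radians(c["fov_y"]/2)); T=c["extrinsics"]
    d=T[:3,:3]@[(u-c["cx"])/f,(v-c["cy"])/f,1]; p=T[:3,3]
    return p+d*(z-p[2])/d[2]
def go(target,yaw):
    """tool-frame shift cm and turn deg to reach TCP target, pointing down, tool y at world yaw (deg)"""
    s=telemetry.observe(); r=R.from_rotvec(s["ee_rot"]); y=np.radians(yaw)
    yv=np.array([np.cos(y),np.sin(y),0])
    best=None
    for k in (1,-1):
        Y=yv*k; Z=np.array([0,0,-1.]); G=R.from_matrix(np.c_[np.cross(Y,Z),Y,Z])
        t=(r.inv()*G).as_rotvec(degrees=True)
        if best is None or np.linalg.norm(t)<np.linalg.norm(best): best=t
    d=r.inv().apply(np.array(target)-s["position"])*100
    print("shift",d.round(2),"turn",best.round(1))
E
cat > m1.py <<'E'
from h import *
S=lambda x,y:(180+x/2.6666,145+y/2.6666); D=lambda x,y:(205+x/3.3,185+y/3.3)
def show(k,sc,sd,z):
    for n,f,p in(("scene",S,sc),("side",D,sd)):
        if p: print(k,n,ray(n,*f(*p),z).round(4))
show("amber",(705,33),(220,247),.187);show("green",(621,35),(321,203),.187);show("red",(537,38),(408,160),.187)
show("jam",(370,328),(308,134),.044);show("honey",None,(336,430),.056);show("blue",None,(426,377),.056)
for a,b in zip([(45,343),(210,334),(221,490),(38,500)],[(555,95),(460,143),(300,82),(398,38)]): show("tray",a,None,.015)
for b in [(300,82),(398,38),(555,95),(460,143)]: show("tray",None,b,.015)
for a in [(231,172),(343,152),(422,258),(297,284)]: show("box",a,None,.036)
for b in [(420,157),(678,209),(622,283)]: show("box",None,b,.036)
E
python3 m1.py
```

```text
amber scene [ 0.3727 -0.3404  0.187 ]
amber side [ 0.3832 -0.3475  0.187 ]
green scene [ 0.4361 -0.2819  0.187 ]
green side [ 0.4469 -0.29    0.187 ]
red scene [ 0.4979 -0.2218  0.187 ]
red side [ 0.5073 -0.2282  0.187 ]
jam scene [0.4392 0.1151 0.044 ]
jam side [0.4437 0.12   0.044 ]
honey side [ 0.4544 -0.3574  0.056 ]
blue side [ 0.5173 -0.296   0.056 ]
tray scene [0.68   0.2937 0.015 ]
tray scene [0.5724 0.187  0.015 ]
tray scene [0.4176 0.3331 0.015 ]
tray scene [0.5238 0.436  0.015 ]
tray side [0.4385 0.2997 0.015 ]
tray side [0.5393 0.4084 0.015 ]
tray side [0.6807 0.262  0.015 ]
tray side [0.5809 0.1585 0.015 ]
box scene [ 0.7336 -0.0119  0.036 ]
box scene [ 0.6693 -0.1192  0.036 ]
box scene [ 0.4789 -0.013   0.036 ]
box scene [0.5435 0.0972 0.036 ]
box side [0.5396 0.0874 0.036 ]
box side [ 0.7447 -0.0169  0.036 ]
box side [ 0.6787 -0.1374  0.036 ]
```

The two cameras disagree by up to 30 mm away from the image centres, which suggests lens distortion. I'll fit distortion jointly with the known object sizes.

```bash
cat > fit.py <<'E'
from h import *
from scipy.optimize import least_squares
S=lambda x,y:(180+x/2.6666,145+y/2.6666); D=lambda x,y:(205+x/3.3,185+y/3.3)
C={n:vision.camera_info(n) for n in("scene","side")}
tr=[(-.1,-.075),(.1,-.075),(.1,.075),(-.1,.075)]; bx=[(-.113,-.065),(.113,-.065),(.113,.065),(-.113,.065)]
O=[] # obj,local xyz,cam,uv
for y,a,b in((-.088,(705,33),(220,247)),(0,(621,35),(321,203)),(.088,(537,38),(408,160))):
    O+=[(0,(-.031,y,.187),"scene",S(*a)),(0,(-.031,y,.187),"side",D(*b))]
O+=[(0,(.027,-.044,.056),"side",D(336,430)),(0,(.027,.044,.056),"side",D(426,377))]
O+=[(3,(0,0,.044),"scene",S(370,328)),(3,(0,0,.044),"side",D(308,134))]
# tray: x long, from (.5,.42) to (.65,.27); yaw ~ -44
for l,a,b in zip(tr,[(221,490),(210,334),(45,343),(38,500)],[(300,82),(460,143),(555,95),(398,38)]):
    O+=[(1,l+(.015,),"scene",S(*a)),(1,l+(.015,),"side",D(*b))]
for l,a,b in zip(bx,[(422,258),(343,152),(231,172),(297,284)],[None,(622,283),(678,209),(420,157)]):
    O+=[(2,l+(.036,),"scene",S(*a))]+([(2,l+(.036,),"side",D(*b))] if b else [])
def proj(c,P,k):
    T=c["extrinsics"];q=T[:3,:3].T@(P-T[:3,3]);x,y=q[:2]/q[2];g=1+k*(x*x+y*y)
    f=240/np.tan(np.radians(c["fov_y"]/2));return f*x*g+c["cx"],f*y*g+c["cy"]
def res(p):
    r=[]
    for o,l,n,uv in O:
        x,y,t=p[3*o:3*o+3];c,s=np.cos(t),np.sin(t)
        P=np.array([x+c*l[0]-s*l[1],y+s*l[0]+c*l[1],l[2]])
        r+=list(np.array(proj(C[n],P,p[12+(n=="side")]))-uv)
    return np.r_[r,p[11]]
p0=np.array([.46,-.31,-.78+0,.55,.3,-.78,.61,-.01,-.5,.44,.117,0,0,0])
if __name__=="__main__":
    s=least_squares(res,p0,loss="soft_l1",x_scale="jac")
    print(s.x.round(4),np.degrees(s.x[[2,5,8]]).round(1))
    for (o,l,n,uv),e in zip(O,s.fun[:-1].reshape(-1,2)):print(o,l,n,np.array(uv).round(),e.round(1))
E
python3 fit.py
```

```text
[ 0.4664 -0.3089 -0.7842  0.5579  0.3024 -0.7478  0.6105 -0.0163 -0.5146
  0.4413  0.115   0.      0.133   0.1577] [-44.9 -42.8 -29.5]
0 (-0.031, -0.088, 0.187) scene [444. 157.] [-0.4 -2.8]
0 (-0.031, -0.088, 0.187) side [272. 260.] [-0.6  0.4]
0 (-0.031, 0, 0.187) scene [413. 158.] [-1.1 -2. ]
0 (-0.031, 0, 0.187) side [302. 247.] [-1.2 -0.6]
0 (-0.031, 0.088, 0.187) scene [381. 159.] [-1.8 -1.6]
0 (-0.031, 0.088, 0.187) side [329. 233.] [-0.4 -0.7]
0 (0.027, -0.044, 0.056) side [307. 315.] [-0.   0.6]
0 (0.027, 0.044, 0.056) side [334. 299.] [-0.3  0.3]
3 (0, 0, 0.044) scene [319. 268.] [-0.7 -0.3]
3 (0, 0, 0.044) side [298. 226.] [-0.8  0.7]
1 (-0.1, -0.075, 0.015) scene [263. 329.] [ 0.1 -7.1]
1 (-0.1, -0.075, 0.015) side [296. 210.] [-1.7 -2. ]
1 (0.1, -0.075, 0.015) scene [259. 270.] [-0.2 -2.6]
1 (0.1, -0.075, 0.015) side [344. 228.] [-0.8 -3. ]
1 (0.1, 0.075, 0.015) scene [197. 274.] [-0. -1.]
1 (0.1, 0.075, 0.015) side [373. 214.] [-0.6 -3.6]
1 (-0.1, 0.075, 0.015) scene [194. 333.] [-0.9 -4.2]
1 (-0.1, 0.075, 0.015) side [326. 197.] [-1.4 -2. ]
2 (-0.113, -0.065, 0.036) scene [338. 242.] [ 0.6 -0.9]
2 (0.113, -0.065, 0.036) scene [309. 202.] [ 0.1 -2.1]
2 (0.113, -0.065, 0.036) side [393. 271.] [-1.1 -1.7]
2 (0.113, 0.065, 0.036) scene [267. 210.] [-1.1 -1.4]
2 (0.113, 0.065, 0.036) side [410. 248.] [-1.2 -0.2]
2 (-0.113, 0.065, 0.036) scene [291. 252.] [ 0.1 -0.3]
2 (-0.113, 0.065, 0.036) side [332. 233.] [ 1.4 -1.3]
```

```bash
cat >> h.py <<'E'
P=dict(rack=(.4664,-.3089,-44.9),tray=(.5579,.3024,-42.8),box=(.6105,-.0163,-29.5),jam=(.4413,.115,0))
def w(o,x=0,y=0):
    X,Y,t=P[o];t=np.radians(t);return X+np.cos(t)*x-np.sin(t)*y, Y+np.sin(t)*x+np.cos(t)*y
B={"amber":(-.031,-.088),"green":(-.031,0),"red":(-.031,.088),"honey":(.027,-.044),"blue":(.027,.044)}
E
python3 - <<'E'
from h import *
for b in B: print(b,np.round(w("rack",*B[b]),4))
print("tray",w("tray",-.05),w("tray",.05),"box",w("box",-.056))
print("eggs?",ray("scene",455,185,0),ray("scene",470,135,.1))
x,y=w("rack",*B["amber"])
go((x,y,.29),-45)
E
```

```text
amber [ 0.3823 -0.3494]
green [ 0.4444 -0.287 ]
red [ 0.5066 -0.2247]
honey [ 0.4545 -0.3591]
blue [ 0.5166 -0.2968]
tray (np.float64(0.5212135067748561), np.float64(0.33637206521307583)) (np.float64(0.5945864932251438), np.float64(0.26842793478692417)) box (np.float64(0.5617600810273656), np.float64(0.011275719365794162))
eggs? [ 0.42176432 -0.54095944  0.        ] [ 0.47053626 -0.70498531  0.1       ]
shift [ 25.54 -17.42  -4.17] turn [ -0.1  -0.  -27. ]
```

```bash
python3 -m creep '9 5.1 -3.5 -2 0 0 -6; 9 10.2 -7 -4.2 0 0 -12; 9 15.3 -10.5 -4.2 0 0 -18; 9 20.4 -14 -4.2 0 0 -24; 9 25.5 -17.4 -4.2 0 0 -27'; python3 -m creep '9 0 0 0 0 0 0; 9 0 0 0 0 0 0'; python3 - <<'E'
from h import *
import cv2
c=vision.camera_info("wrist");print(c["extrinsics"].round(3).tolist());print(telemetry.observe()["position"])
cv2.imwrite("pics/w1.png",vision.get_image("wrist")[:,:,::-1])
E
```

```text
clock: 0.78
position: [0.3812, -0.3504, 0.2908]
ee_rot: [2.9, 1.206, 0.0]
force: [1.2, -0.6, 0.6]
width: 0.979
gripper_force: 0.0
clock: 1.02
position: [0.38, -0.3524, 0.2906]
ee_rot: [2.902, 1.203, -0.001]
force: [-0.2, -0.4, 0.7]
width: 0.976
gripper_force: 0.0
[[0.707, -0.681, -0.188, 0.431], [-0.707, -0.682, -0.188, -0.302], [-0.0, 0.266, -0.964, 0.427], [0.0, 0.0, 0.0, 1.0]]
[ 0.38000346 -0.35241956  0.29060858]
```

View pics/w1.png

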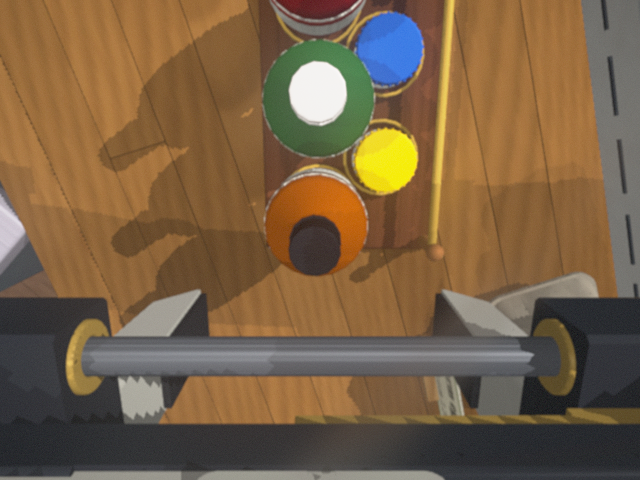

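The wrist view shows the amber cap at (316,247), green cap (318,93), honey lid (386,160) and blueberry lid (389,50). The arm ended about 3 mm short.

```bash
python3 - <<'E'
from h import *
for n,u,v,z in(("amber",316,247,.187),("green",318,93,.187),("honey",386,160,.056),("blue",389,50,.056)):
    p=ray("wrist",u,v,z);print(n,p.round(4),np.round(w("rack",*B[n]),4))
x,y=w("rack",*B["amber"]);go((x,y,.187),-45)
E
```

```text
amber [ 0.3821 -0.347   0.187 ] [ 0.3823 -0.3494]
green [ 0.4426 -0.2885  0.187 ] [ 0.4444 -0.287 ]
honey [ 0.4519 -0.3595  0.056 ] [ 0.4545 -0.3591]
blue [ 0.5119 -0.2981  0.056 ] [ 0.5166 -0.2968]
shift [ 0.47 -0.06 10.35] turn [-0.   0.  -0.1]
```

```bash
python3 -m creep '7 0.5 0 3 0 0 0; 7 0.5 0 6 0 0 0; 7 0.5 0 8.5 0 0 0; 7 0.5 0 10.3 0 0 0; 7 0.5 0 10.3 0 0 0' 40; python3 -m creep '0 0 0 0 0 0 0; 0 0 0 0 0 0 0; 0 0 0 0 0 0 0; 0 0 0 0 0 0 0;0 0 0 0 0 0 0' 40
```

```text
clock: 1.7
position: [0.3821, -0.3494, 0.1865]
ee_rot: [-2.902, -1.198, 0.003]
force: [-0.2, -0.1, 0.3]
width: 0.759
gripper_force: 0.0
clock: 2.33
position: [0.3837, -0.3484, 0.1879]
ee_rot: [-2.902, -1.203, 0.0]
force: [-1.4, 0.7, 3.2]
width: 0.329
gripper_force: 40.0
```

```bash
python3 -m creep '0 0 0 -1.5 0 0 0; 0 0 0 -4 0 0 0; 0 0 -2 -7 0 0 0; 0 0 -6 -9 0 0 0; 0 0 -10 -9 0 0 0'; python3 - <<'E'
from h import *
for s in(.05,-.05): go((*w("tray",s),.28),45)
print(telemetry.observe()["joints"].round(2))
E
```

```text
clock: 2.95
position: [0.3132, -0.2776, 0.2797]
ee_rot: [2.899, 1.202, 0.003]
force: [0.1, 0.1, -3.4]
width: 0.33
gripper_force: 39.9
shift [ 58.52 -18.67  -0.06] turn [  0.2   0.1 -90. ]
shift [ 58.14 -28.67  -0.09] turn [  0.2   0.1 -90. ]
[ 0.81  0.08 -0.23  1.98  0.02  1.08 -0.21]
```

```bash
python3 -m creep '0 3 -1.5 0 0 0 0; 0 8 -4 0 0 0 0; 0 13 -6.5 0 0 0 0; 0 18 -9 0 0 0 0; 0 23 -11.4 0 0 0 0'; python3 -m creep '0 5 -2.5 0 0 0 0; 0 10 -5 0 0 0 0; 0 15 -7.5 0 0 0 0; 0 20 -10 0 0 0 0; 0 25 -12.4 0 0 0 0';  python3 -m creep '0 4 -2 0 0 0 0; 0 7.5 -3.8 0 0 0 0; 0 9.5 -4.6 0 0 0 0;0 10.1 -4.9 0 0 0 0;0 10.1 -4.9 0 0 0 0'; python3 - <<'E'
from h import *
import cv2
print(telemetry.observe()["joints"].round(2))
go((*w("tray",-.05),.19),-45)
cv2.imwrite("pics/w2.png",vision.get_image("wrist")[:,:,::-1])
E
```

```text
clock: 3.58
position: [0.3953, -0.033, 0.2787]
ee_rot: [2.901, 1.202, 0.001]
force: [1.4, -0.3, -3.6]
width: 0.33
gripper_force: 39.9
clock: 4.2
position: [0.4845, 0.2313, 0.2784]
ee_rot: [2.902, 1.202, 0.001]
force: [0.9, -0.1, -3.2]
width: 0.33
gripper_force: 39.9
clock: 4.82
position: [0.5206, 0.3354, 0.2778]
ee_rot: [2.902, 1.203, -0.001]
force: [-0.5, -0.8, -2.9]
width: 0.331
gripper_force: 39.9
[-0.23  0.49 -0.65  1.5   0.31  1.25 -1.71]
shift [ 0.12 -0.02  8.78] turn [0. 0. 0.]
```

View pics/w2.png

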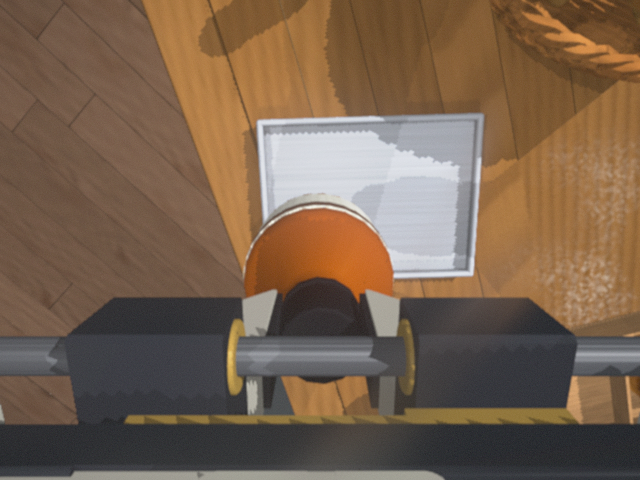

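The wrist view shows tray rim corners at (258,121), (484,115) and (475,275). The bottle is held straight.

```bash
python3 - <<'E'
from h import *
c=[ray("wrist",*p,.015) for p in((258,121),(484,115),(475,275))]
for a in c: print(a.round(4))
m=(c[0]+c[2])/2; print("centre",m, np.linalg.norm(c[0]-c[1]),np.linalg.norm(c[1]-c[2]))
d=c[1]-c[0];print("yaw",np.degrees(np.arctan2(d[1],d[0])))
d/=np.linalg.norm(d);print(m-.05*d,m+.05*d)
E
```

```text
[0.5374 0.4298 0.015 ]
[0.6831 0.2913 0.015 ]
[0.5814 0.1806 0.015 ]
centre [0.55939043 0.30524042 0.015     ] 0.20108941318071466 0.15027210011555447
yaw -43.55060318157631
[0.52315213 0.33969017 0.015     ] [0.59562874 0.27079067 0.015     ]
```

```bash
sed -i 's/tray=(.5579,.3024,-42.8)/tray=(.5594,.3052,-43.6)/' h.py; python3 -m creep '0 .5 -.1 3 0 0 0; 0 .5 -.1 6 0 0 0; 0 .5 -.1 8.5 0 0 0; 0 .5 -.1 9.5 0 0 0; 0 .5 -.1 9.5 0 0 0'; python3 -m creep '0 0 0 .2 0 0 0; 0 0 0 .3 0 0 0; 0 0 0 .4 0 0 0; 0 0 0 .4 0 0 0'
```

```text
clock: 5.5
position: [0.5235, 0.3393, 0.1828]
ee_rot: [2.902, 1.202, -0.001]
force: [-0.2, 0.1, -2.8]
width: 0.329
gripper_force: 39.9
clock: 6.0
position: [0.5236, 0.3403, 0.179]
ee_rot: [-2.902, -1.203, -0.001]
force: [0.7, 0.6, -2.6]
width: 0.327
gripper_force: 39.9
```

```bash
python3 -m creep '0 0 0 .15 0 0 0; 0 0 0 .15 0 0 0'; python3 -m creep '2.8 0 0 0 0 0 0; 4 0 0 0 0 0 0; 6 0 0 0 0 0 0; 6 0 0 -3 0 0 0; 6 0 0 -8 0 0 0'; python3 - <<'E'
from h import *
go((.4426,-.288,.29),-45)
go((.3*1.0,-.14,.29),-45)
E
```

```text
clock: 6.25
position: [0.5241, 0.3412, 0.1789]
ee_rot: [-2.901, -1.203, -0.004]
force: [-1.0, 0.4, 7.0]
width: 0.322
gripper_force: 40.0
clock: 6.88
position: [0.5229, 0.3392, 0.2563]
ee_rot: [2.901, 1.203, -0.006]
force: [0.1, 0.3, 0.7]
width: 0.646
gripper_force: 0.0
shift [-50.06  38.65  -3.2 ] turn [-0.   0.2  0. ]
shift [-49.67  18.1   -3.19] turn [-0.   0.2  0. ]
```

```bash
python3 -m creep '6 -4.7 3.6 -3.2 0 0 0; 6 -9.4 7.2 -3.2 0 0 0; 6 -14.1 10.8 -3.2 0 0 0; 6 -18.8 14.4 -3.2 0 0 0; 6 -23.5 18 -3.2 0 0 0'; python3 -m creep '6 -4.7 3.6 0 0 0 0; 6 -9.4 7.2 0 0 0 0; 6 -14.1 10.8 0 0 0 0; 6 -18.8 14.4 0 0 0 0; 6 -23.5 18 0 0 0 0';  python3 -m creep '6 -1.6 1.3 0 0 0 0; 6 -3 2.6 0 0 0 0; 6 -3 2.6 0 0 0 0;6 -3 2.6 0 0 0 0'; python3 - <<'E'
from h import *
go((.4435,-.2878,.187),-45)
E
```

```text
clock: 7.5
position: [0.4843, 0.0447, 0.2893]
ee_rot: [2.902, 1.203, 0.001]
force: [1.2, -1.5, -0.8]
width: 0.648
gripper_force: 0.0
clock: 8.12
position: [0.4455, -0.2487, 0.2895]
ee_rot: [2.902, 1.203, 0.001]
force: [1.4, -0.0, -0.2]
width: 0.654
gripper_force: 0.0
clock: 8.62
position: [0.4439, -0.2846, 0.2893]
ee_rot: [-2.9, -1.206, -0.001]
force: [0.6, 0.2, -0.1]
width: 0.654
gripper_force: 0.0
shift [-0.26  0.2  10.23] turn [-0.  -0.   0.2]
```

```bash
python3 -m creep '6 -.2 .2 3 0 0 0; 6 -.2 .2 6 0 0 0; 6 -.2 .2 8.5 0 0 0; 6 -.2 .2 10.2 0 0 0; 6 -.2 .2 10.2 0 0 0'; python3 -m creep '0 0 0 0 0 0 0; 0 0 0 0 0 0 0; 0 0 0 0 0 0 0; 0 0 0 0 0 0 0;0 0 0 0 0 0 0' 40;  python3 -m creep '0 0 0 -1.5 0 0 0; 0 0 0 -4 0 0 0; 0 0 -2 -7 0 0 0; 0 0 -6 -9 0 0 0; 0 0 -10 -9 0 0 0'; python3 - <<'E'
from h import *
go((*w("tray",.05),.278),-45)
E
```

```text
clock: 9.25
position: [0.443, -0.2881, 0.1865]
ee_rot: [-2.9, -1.204, 0.001]
force: [-0.0, -0.3, 0.2]
width: 0.655
gripper_force: 0.0
clock: 9.88
position: [0.4434, -0.2891, 0.1877]
ee_rot: [2.902, 1.203, 0.0]
force: [-1.2, 1.6, 5.9]
width: 0.327
gripper_force: 40.0
clock: 10.5
position: [0.3726, -0.2179, 0.279]
ee_rot: [2.9, 1.202, 0.003]
force: [0.9, 0.1, -4.5]
width: 0.331
gripper_force: 40.0
shift [ 50.33 -18.75   0.09] turn [ 0.2 -0.   0. ]
```

```bash
python3 -m creep '0 3 -1.2 0 0 0 0; 0 8 -3 0 0 0 0; 0 13 -4.9 0 0 0 0; 0 18 -6.8 0 0 0 0; 0 23 -8.6 0 0 0 0'; python3 -m creep '0 5 -1.8 0 0 0 0; 0 10 -3.7 0 0 0 0; 0 15 -5.6 0 0 0 0; 0 20 -7.5 0 0 0 0; 0 23.5 -8.8 0 0 0 0';  python3 -m creep '0 2 -.8 0 0 0 0; 0 3.4 -1.2 0 0 0 0; 0 3.8 -1.3 0 0 0 0;0 3.8 -1.3 0 0 0 0;0 3.8 -1.3 0 0 0 0'; python3 - <<'E'
from h import *
go((*w("tray",.05),.179),-45)
E
```

```text
clock: 11.12
position: [0.4745, 0.0063, 0.2778]
ee_rot: [2.902, 1.202, 0.0]
force: [1.0, -0.3, -3.7]
width: 0.332
gripper_force: 40.0
clock: 11.75
position: [0.5782, 0.2358, 0.2774]
ee_rot: [-2.901, -1.205, 0.001]
force: [-0.2, -1.0, -3.1]
width: 0.327
gripper_force: 40.0
clock: 12.38
position: [0.5957, 0.2683, 0.2774]
ee_rot: [2.902, 1.201, -0.0]
force: [0.3, -0.3, -4.4]
width: 0.326
gripper_force: 40.0
shift [ 0.16 -0.18  9.84] turn [ 0.  0. -0.]
```

```bash
python3 -m creep '0 .2 -.2 3 0 0 0; 0 .2 -.2 6 0 0 0; 0 .2 -.2 8.5 0 0 0; 0 .2 -.2 9.5 0 0 0; 0 .2 -.2 9.5 0 0 0'; python3 -m creep '0 0 0 .2 0 0 0; 0 0 0 .3 0 0 0; 0 0 0 .45 0 0 0; 0 0 0 .5 0 0 0;  0 0 0 .5 0 0 0'
```

```text
clock: 13.0
position: [0.5956, 0.2717, 0.1822]
ee_rot: [2.902, 1.202, -0.001]
force: [1.0, 0.8, -2.8]
width: 0.33
gripper_force: 40.0
clock: 13.62
position: [0.5963, 0.2731, 0.1787]
ee_rot: [-2.902, -1.203, -0.004]
force: [-0.5, -0.1, 5.6]
width: 0.325
gripper_force: 40.0
```

```bash
python3 -m creep '2.8 0 0 0 0 0 0; 4 0 0 0 0 0 0; 6 0 0 0 0 0 0; 6 0 0 -3 0 0 0; 6 0 0 -8 0 0 0'; python3 - <<'E'
from h import *
go((*w("rack",*B["honey"]),.2),25)
E
```

```text
clock: 14.25
position: [0.5949, 0.2714, 0.2562]
ee_rot: [2.902, 1.203, -0.006]
force: [1.4, 0.7, 0.5]
width: 0.646
gripper_force: 0.0
shift [-54.51  34.63   5.8 ] turn [ -0.2   0.2 -70. ]
```

```bash
python3 -m creep '6 -5 3.2 -2 0 0 0; 8 -10 6.4 -2 0 0 0; 8 -15 9.5 -2 0 0 0; 8 -20 12.7 -2 0 0 0; 8 -25 15.9 -2 0 0 0'; python3 -m creep '8 -5 3.2 -1 0 0 -9; 8 -10 6.4 -1 0 0 -18; 8 -15 9.5 -1 0 0 -27; 8 -20 12.7 -1 0 0 -36; 8 -25 15.9 -1 0 0 -45';  python3 - <<'E'
from h import *
go((*w("rack",*B["honey"]),.26),25)
print(telemetry.observe()["joints"].round(2))
E
```

```text
clock: 14.88
position: [0.5309, -0.0189, 0.2773]
ee_rot: [2.902, 1.203, 0.0]
force: [0.9, -0.2, 0.1]
width: 0.874
gripper_force: 0.0
clock: 15.5
position: [0.4666, -0.308, 0.2875]
ee_rot: [2.215, 2.227, -0.0]
force: [0.8, -0.4, -0.4]
width: 0.869
gripper_force: 0.0
shift [-5.1  -1.25  2.75] turn [  0.    0.  -24.7]
[ 1.03  0.4  -0.74  1.64  0.28  1.22  0.23]
```

```bash
python3 -m creep '8 -2 -.5 1 0 0 -9; 8 -4 -1 2 0 0 -18; 8 -5.1 -1.2 2.7 0 0 -24.7;  8 -5.1 -1.2 2.7 0 0 -24.7;  8 -5.1 -1.2 2.7 0 0 -24.7';  python3 - <<'E'
from h import *
import cv2
go((*w("rack",*B["honey"]),.048),25)
cv2.imwrite("pics/w3.png",vision.get_image("wrist")[:,:,::-1])
E
```

```text
clock: 16.12
position: [0.4557, -0.3564, 0.2606]
ee_rot: [1.697, 2.644, 0.001]
force: [0.0, -0.2, 0.3]
width: 0.871
gripper_force: 0.0
shift [-0.19 -0.23 21.26] turn [ 0.   0.  -0.4]
```

View pics/w3.png

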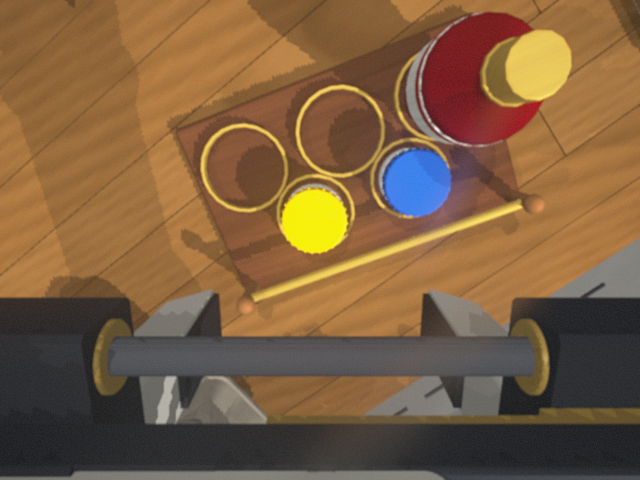

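This view shows the honey lid at (314,220), blueberry (416,183), the empty amber ring at (245,168) and the empty green ring at (340,131). The egg carton edge is at about (215,385).

```bash
python3 - <<'E'
from h import *
for n,u,v,z in(("amber",245,168,.021),("green",340,131,.021),("honey",314,219,.056),("blue",417,182,.056)):
    p=ray("wrist",u,v,z);print(n,p.round(4),np.round(w("rack",*B[n]),4))
for z in(0.05,.1):print("eggs",ray("wrist",215,378,z).round(3),ray("wrist",265,415,z).round(3))
s=telemetry.observe();r=R.from_rotvec(s["ee_rot"])
for y in(.06,-.06,.095,-.095):print(y,(s["position"]+r.apply([0,y,0])).round(3))
print(r.apply([1,0,0]))
E
```

```text
amber [ 0.3809 -0.3478  0.021 ] [ 0.3823 -0.3494]
green [ 0.4423 -0.2856  0.021 ] [ 0.4444 -0.287 ]
honey [ 0.4511 -0.357   0.056 ] [ 0.4545 -0.3591]
blue [ 0.5128 -0.2959  0.056 ] [ 0.5166 -0.2968]
eggs [ 0.43  -0.531  0.05 ] [ 0.487 -0.548  0.05 ]
eggs [ 0.43  -0.496  0.1  ] [ 0.478 -0.511  0.1  ]
0.06 [ 0.51  -0.331  0.261]
-0.06 [ 0.401 -0.381  0.261]
0.095 [ 0.542 -0.317  0.261]
-0.095 [ 0.37  -0.396  0.261]
[-4.17411039e-01  9.08717687e-01 -4.35059486e-04]
```

```bash
sed -i 's/rack=(.4664,-.3089/rack=(.4647,-.308/' h.py; python3 - <<'E'
from h import *
go((.4518,-.3581,.048),25)
E
python3 -m creep '7.4 0 -.4 5 0 0 0; 7.4 0 -.4 10 0 0 0; 7.4 0 -.4 14 0 0 0; 7.4 0 -.4 16 0 0 0;  7.4 0 -.4 16 0 0 0';  python3 - <<'E'
from h import *
go((.4518,-.3581,.048),25)
E
```

```text
shift [ 2.000e-02 -4.500e-01  2.127e+01] turn [ 0.   0.  -0.3]
clock: 16.8
position: [0.4517, -0.3583, 0.0999]
ee_rot: [-1.693, -2.645, -0.0]
force: [0.0, -0.4, 0.8]
width: 0.809
gripper_force: 0.0
shift [0.01 0.02 5.19] turn [-0.  -0.1 -0.3]
```

```bash
python3 -m creep '7.4 0 0 2 0 0 0; 7.4 0 0 3.5 0 0 0; 7.4 0 0 4.6 0 0 0; 7.4 0 0 5.2 0 0 0;  7.4 0 0 5.2 0 0 0';python3 -m creep '0 0 0 0 0 0 0; 0 0 0 0 0 0 0; 0 0 0 0 0 0 0; 0 0 0 0 0 0 0' 25;python3 -m creep '0 0 0 -1 0 0 0; 0 0 0 -3 0 0 0; 0 0 0 -7 0 0 0; 0 0 0 -12 0 0 0; 0 0 0 -16 0 0 0'; python3 - <<'E'
from h import *
go((*w("box",-.056),.2),25);go((*w("box",-.056),.2),-29.5);go((*w("box",-.056),.2),60.5)
print(telemetry.observe()["joints"].round(2))
E
```

```text
clock: 17.42
position: [0.4516, -0.3587, 0.0479]
ee_rot: [-1.694, -2.645, -0.0]
force: [0.5, -0.1, 0.8]
width: 0.808
gripper_force: 0.0
clock: 17.92
position: [0.4518, -0.359, 0.0486]
ee_rot: [1.694, 2.645, -0.0]
force: [-1.0, 0.1, 3.5]
width: 0.572
gripper_force: 25.0
clock: 18.55
position: [0.4521, -0.3586, 0.2116]
ee_rot: [1.692, 2.644, 0.0]
force: [-0.6, -0.9, -2.2]
width: 0.568
gripper_force: 25.0
shift [28.99 25.45  1.15] turn [ 0.1  0.1 -0.2]
shift [28.99 25.45  1.15] turn [ 0.1  0.1 54.3]
shift [28.99 25.45  1.15] turn [  0.    0.1 -35.7]
[ 1.13  0.51 -0.79  1.7   0.4   1.1   0.65]
```

```bash
python3 -m creep '0 0 0 -4 0 0 0; 0 2 1.5 -7.5 0 0 -3; 0 5.5 4.5 -7.5 0 0 -11; 0 9.5 8 -7.5 0 0 -19; 0 13.5 11.5 -7.5 0 0 -28'; python3 -m creep '0 0 0 0 0 0 0; 0 0 0 0 0 0 0'; python3 - <<'E'
from h import *
import cv2
go((*w("box",-.056),.25),60.5)
cv2.imwrite("pics/w4.png",vision.get_image("wrist")[:,:,::-1])
E
```

```text
clock: 19.18
position: [0.4998, -0.1863, 0.2848]
ee_rot: [0.996, 2.978, -0.001]
force: [0.9, 0.1, -0.5]
width: 0.568
gripper_force: 25.0
clock: 19.42
position: [0.4995, -0.1885, 0.284]
ee_rot: [1.005, 2.976, -0.001]
force: [0.0, -0.6, -0.8]
width: 0.568
gripper_force: 25.0
shift [ 7.15 19.66  3.38] turn [-0.   0.  -7.8]
```

View pics/w4.png

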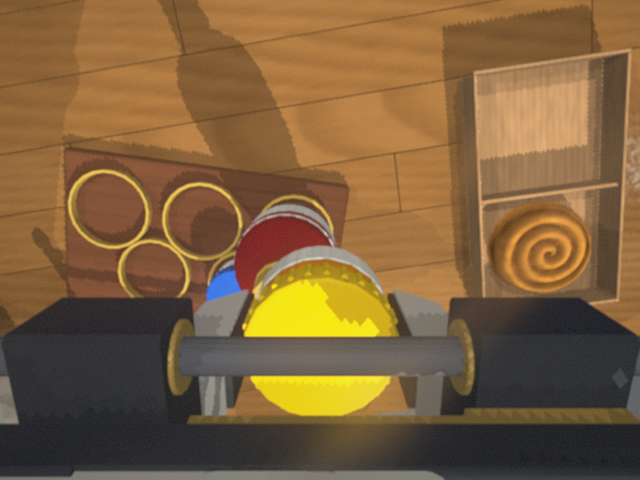

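The honey is held level. The box's upper corners are at (474,73) and (631,50), the cross wall ends are at (481,203) and (620,185), and the far right corner is at (619,299).

```bash
python3 - <<'E'
from h import *
for p,l in(((474,73),(-.113,-.065)),((631,50),(-.113,.065)),((481,203),(0,-.065)),((620,185),(0,.065)),((619,299),(.113,.065))):
    print(ray("wrist",*p,.036).round(4),np.round(w("box",*l),4))
E
```

```text
[ 0.4849 -0.0167  0.036 ] [ 0.4801 -0.0172]
[0.5483 0.0953 0.036 ] [0.5442 0.0959]
[ 0.5819 -0.0698  0.036 ] [ 0.5785 -0.0729]
[0.6433 0.0372 0.036 ] [0.6425 0.0403]
[ 0.7417 -0.0137  0.036 ] [ 0.7409 -0.0154]
```

```bash
python3 -m creep '0 1.8 5 0 0 0 -2; 0 3.6 10 0 0 0 -4; 0 5.4 15 0 0 0 -6; 0 7 19 1 0 0 -7.8; 0 7.1 19.7 2 0 0 -7.8'; python3 -m creep '0 0 0 2 0 0 0;0 0 0 2 0 0 0'; python3 - <<'E'
from h import *
go((.5635,.0115,.0405),60.5)
E
```

```text
clock: 20.1
position: [0.5628, 0.0139, 0.2634]
ee_rot: [0.795, 3.039, 0.002]
force: [-0.9, -0.5, -1.7]
width: 0.57
gripper_force: 25.0
clock: 20.35
position: [0.5617, 0.0092, 0.2418]
ee_rot: [-0.803, -3.034, 0.003]
force: [0.2, -0.5, -1.5]
width: 0.567
gripper_force: 25.0
shift [-0.08  0.34 20.13] turn [-0.2 -0.1 -0.1]
```

```bash
python3 -m creep '0 -.1 .3 5 0 0 0;0 -.1 .3 10 0 0 0; 0 -.1 .3 15 0 0 0; 0 -.1 .3 18 0 0 0; 0 -.1 .3 19 0 0 0'; python3 -m creep '0 0 0 .7 0 0 0; 0 0 0 1 0 0 0; 0 0 0 1.15 0 0 0;0 0 0 1.25 0 0 0;0 0 0 1.25 0 0 0'
```

```text
clock: 20.98
position: [0.5644, 0.012, 0.0521]
ee_rot: [-0.802, -3.036, 0.002]
force: [0.1, -0.3, 0.6]
width: 0.569
gripper_force: 25.0
clock: 21.6
position: [0.5649, 0.0138, 0.041]
ee_rot: [0.799, 3.038, -0.0]
force: [-0.0, 0.5, -1.1]
width: 0.571
gripper_force: 25.0
```

```bash
python3 -m creep '0 0 0 .1 0 0 0; 0 0 0 .2 0 0 0;0 0 0 .2 0 0 0'; python3 -m creep '5.6 0 0 0 0 0 0; 6.3 0 0 0 0 0 0; 6.6 0 0 0 0 0 0;6.6 0 0 -3 0 0 0;6.6 0 0 -8 0 0 0';python3 - <<'E'
from h import *
go((*w("jam"),.2),60.5)
E
```

```text
clock: 21.98
position: [0.5649, 0.0138, 0.0395]
ee_rot: [0.799, 3.038, -0.001]
force: [-2.7, -1.2, 8.8]
width: 0.572
gripper_force: 25.0
clock: 22.6
position: [0.5637, 0.0135, 0.1182]
ee_rot: [-0.798, -3.035, 0.001]
force: [1.1, -0.3, 0.1]
width: 0.721
gripper_force: 0.0
shift [15.67  2.81 -8.14] turn [-0.1 -0.2  0. ]
```

```bash
python3 -m creep '8 5 .9 -5 0 0 0;8 10 1.8 -10 0 0 0; 8 14 2.5 -10 0 0 0; 8 15.7 2.8 -10 0 0 0; 8 15.7 2.8 -10 0 0 0'; python3 - <<'E'
from h import *
import cv2
i=vision.get_image("wrist").astype(int)
m=((i[...,0]>120)&(i[...,1]<70)&(i[...,2]<70)).astype(np.uint8)
n,_,st,ce=cv2.connectedComponentsWithStats(m);k=1+st[1:,4].argmax();print(st[k],ce[k])
b=st[k];p=ray("wrist",b[0]+b[2]/2,b[1]+b[3]/2,.044);print(p)
cv2.imwrite("pics/w5.png",i[:,:,::-1])
go((p[0],p[1],.05),60.5); go((*w("jam"),.05),60.5)
E
```

```text
clock: 23.22
position: [0.4415, 0.1155, 0.2187]
ee_rot: [0.796, 3.038, -0.001]
force: [1.1, -0.6, 0.0]
width: 0.871
gripper_force: 0.0
[ 288  188   72   72 3897] [322.96073903 223.59609956]
[0.44071722 0.11883798 0.044     ]
shift [ 0.36  0.3  16.84] turn [-0.  0.  0.]
shift [ 1.200e-01 -1.000e-02  1.684e+01] turn [-0.  0.  0.][ WARN:0@1.687] global loadsave.cpp:1063 imwrite_ Unsupported depth image for selected encoder is fallbacked to CV_8U.
```

View pics/w5.png

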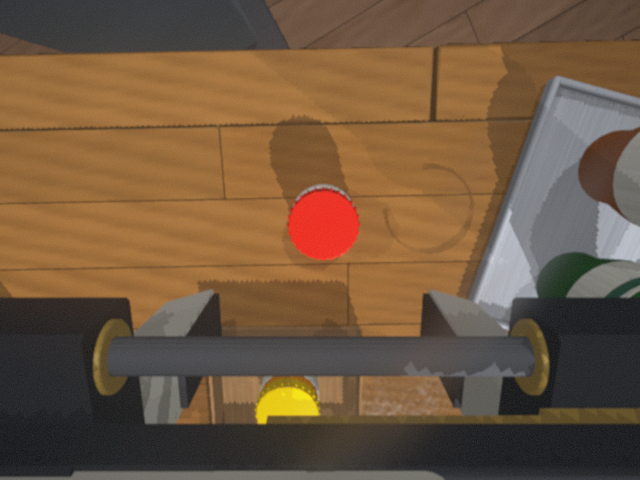

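```bash
python3 -m creep '7.4 .2 .2 5 0 0 0;7.4 .2 .2 10 0 0 0; 7.4 .2 .2 14 0 0 0; 7.4 .2 .2 17 0 0 0; 7.4 .2 .2 18.2 0 0 0'; python3 -m creep '7.4 0 0 0 0 0 0; 0 0 0 0 0 0 0; 0 0 0 0 0 0 0; 0 0 0 0 0 0 0; 0 0 0 0 0 0 0' 25; python3 -m creep '0 0 0 -2 0 0 0; 0 0 0 -5 0 0 0; 0 0 0 -10 0 0 0; 0 0 0 -15 0 0 0;0 0 0 -20 0 0 0'; python3 - <<'E'
from h import *
go((*w("rack",*B["honey"]),.26),25)
E
```

```text
clock: 23.9
position: [0.4409, 0.1168, 0.0343]
ee_rot: [-0.8, -3.035, 0.003]
force: [0.5, 0.4, 0.5]
width: 0.803
gripper_force: 0.0
clock: 24.52
position: [0.4417, 0.1181, 0.0374]
ee_rot: [0.799, 3.037, 0.0]
force: [-0.2, -1.9, 8.1]
width: 0.573
gripper_force: 25.0
clock: 25.15
position: [0.4406, 0.118, 0.2383]
ee_rot: [-0.798, -3.038, 0.001]
force: [1.7, -0.7, -1.6]
width: 0.569
gripper_force: 25.0
shift [-24.47 -40.87  -2.15] turn [-0.   0.  35.6]
```

```bash
python3 -m creep '0 -2 -3.4 -4 0 0 4; 0 -4.5 -7.5 -5 0 0 8; 0 -7 -11.7 -5 0 0 12; 0 -9.6 -16 -5 0 0 16;0 -12.2 -20.4 -5 0 0 20';python3 - <<'E'
from h import *
go((*w("rack",*B["honey"]),.29),25)
E
```

```text
clock: 25.78
position: [0.4465, -0.1211, 0.2869]
ee_rot: [1.317, 2.851, -0.001]
force: [1.3, -0.3, -1.0]
width: 0.57
gripper_force: 25.0
shift [-18.46 -14.89  -0.29] turn [-0.   0.  15.4]
```

```bash
python3 -m creep '0 -4 -3.2 0 0 0 4; 0 -8 -6.4 0 0 0 8; 0 -12 -9.6 0 0 0 12; 0 -16 -12.8 0 0 0 15.4;0 -18.2 -14.7 0 0 0 15.4'; python3 -m creep '0 0 0 0 0 0 0; 0 0 0 0 0 0 0';python3 - <<'E'
from h import *
go((*w("rack",*B["honey"]),.16),25)
E
```

```text
clock: 26.4
position: [0.4525, -0.3563, 0.2862]
ee_rot: [-1.689, -2.648, 0.001]
force: [-0.2, 0.8, -1.5]
width: 0.571
gripper_force: 25.0
clock: 26.65
position: [0.4535, -0.3523, 0.2867]
ee_rot: [-1.683, -2.652, -0.001]
force: [0.5, 0.2, -1.5]
width: 0.567
gripper_force: 25.0
shift [-0.51 -0.32 12.67] turn [ 0.  -0.   0.2]
```

```bash
python3 -m creep '0 -.5 -.4 5 0 0 0; 0 -.5 -.4 10 0 0 0; 0 -.5 -.4 15 0 0 0; 0 -.5 -.4 19 0 0 0;0 -.5 -.4 20.5 0 0 0'; python3 -m creep '0 0 0 0 0 0 0; 0 0 0 0 0 0 0';python3 - <<'E'
from h import *
go((.452,-.3586,.05),25)
E
```

```text
clock: 27.28
position: [0.4513, -0.3578, 0.0801]
ee_rot: [-1.681, -2.651, -0.001]
force: [-0.2, 1.1, -1.4]
width: 0.567
gripper_force: 25.0
clock: 27.52
position: [0.4532, -0.3598, 0.0835]
ee_rot: [1.683, 2.65, -0.0]
force: [0.6, 0.5, -1.2]
width: 0.572
gripper_force: 25.0
shift [ 0.17 -0.07  3.35] turn [0.1 0.1 0.2]
```

```bash
python3 -m creep '0 .1 -.1 1.2 0 0 0; 0 .1 -.1 2.2 0 0 0; 0 .1 -.1 2.9 0 0 0; 0 .1 -.1 3.4 0 0 0;0 .1 -.1 3.4 0 0 0'
```

```text
clock: 28.15
position: [0.4505, -0.3593, 0.0484]
ee_rot: [-1.685, -2.651, 0.002]
force: [-4.5, 1.1, 11.3]
width: 0.566
gripper_force: 25.0
```

```bash
python3 -m creep '5.6 0 0 -.1 0 0 0; 6.4 0 0 -.1 0 0 0; 7.2 0 0 -.1 0 0 0;7.2 0 0 -4 0 0 0;7.2 0 0 -9 0 0 0'; python3 -m creep '7 0 0 -6 0 0 0; 7 0 0 -12 0 0 0; 7 0 0 -13 0 0 0;7 0 0 -13 0 0 0';python3 - <<'E'
from h import *
import cv2
cv2.imwrite("pics/w6.png",vision.get_image("wrist")[:,:,::-1])
go((*w("tray",.05),.29),-45)
E
```

```text
clock: 28.78
position: [0.45, -0.3586, 0.1376]
ee_rot: [-1.683, -2.65, -0.001]
force: [1.0, -1.0, 0.6]
width: 0.785
gripper_force: 0.0
clock: 29.28
position: [0.4507, -0.3593, 0.2678]
ee_rot: [1.685, 2.651, -0.001]
force: [0.5, -0.5, -0.5]
width: 0.763
gripper_force: 0.0
shift [50.84 39.91 -2.33] turn [-0.1 -0.  70.1]
```

View pics/w6.png

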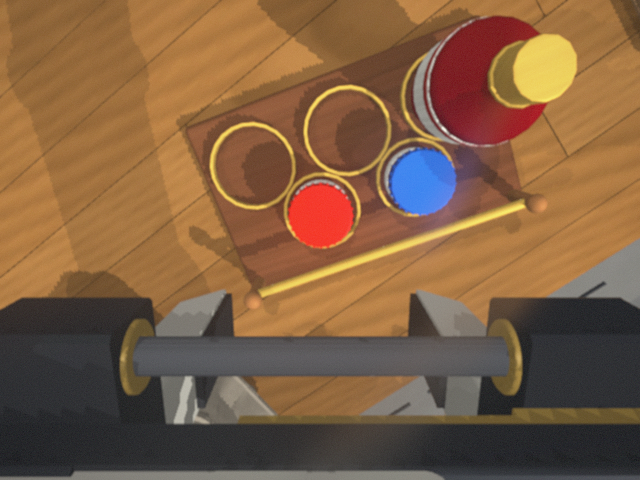

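The jam jar sits inside the honey's ring at (320,213), and blueberry is undisturbed. Green comes next.

```bash
python3 -m creep '6 4.7 3.7 -2 0 0 8; 6 9.4 7.4 -2 0 0 16; 6 14.1 11.1 -2 0 0 24; 6 18.8 14.8 -2 0 0 32;6 23.5 18.5 -2 0 0 40'; python3 - <<'E'
from h import *
go((.596,.2725,.29),-45)
E
```

```text
clock: 29.95
position: [0.5176, -0.0664, 0.2856]
ee_rot: [-2.493, -1.908, 0.004]
force: [0.8, -0.2, 0.7]
width: 0.654
gripper_force: 0.0
shift [34.76 -1.3  -0.46] turn [-0.2  0.1 29.8]
```

```bash
python3 -m creep '6 5.8 -.2 0 0 0 7; 6 11.6 -.4 0 0 0 14; 6 17.4 -.6 0 0 0 21; 6 23.2 -.9 0 0 0 28;6 29 -1.1 0 0 0 29.8'; python3 -m creep '6 3 0 0 0 0 0; 6 5 0 0 0 0 0; 6 5 0 0 0 0 0;6 5 0 0 0 0 0';python3 - <<'E'
from h import *
go((.596,.2725,.1785),-45)
E
```

```text
clock: 30.58
position: [0.5818, 0.2165, 0.2851]
ee_rot: [2.9, 1.207, -0.006]
force: [0.4, -0.9, 0.5]
width: 0.652
gripper_force: 0.0
clock: 31.08
position: [0.6166, 0.25, 0.2861]
ee_rot: [2.899, 1.21, -0.004]
force: [-0.1, -0.7, 0.5]
width: 0.652
gripper_force: 0.0
shift [ 0.18 -3.04 10.76] turn [-0.   0.2  0.3]
```

```bash
python3 -m creep '6 .2 -1.5 0 0 0 0; 6 .2 -3 0 0 0 0; 6 .2 -3 3 0 0 0; 6 .2 -3 6 0 0 0;6 .2 -3 8 0 0 0'; python3 -m creep '6 0 0 1 0 0 0;6 0 0 1 0 0 0'; python3 - <<'E'
from h import *
go((.596,.2725,.1785),-45)
E
```

```text
clock: 31.7
position: [0.5959, 0.2739, 0.2068]
ee_rot: [2.898, 1.212, -0.001]
force: [-0.4, -0.7, 0.5]
width: 0.654
gripper_force: 0.0
clock: 31.95
position: [0.5968, 0.2737, 0.1977]
ee_rot: [-2.899, -1.211, 0.001]
force: [-0.7, 1.0, 0.0]
width: 0.654
gripper_force: 0.0
shift [-0.14  0.03  1.92] turn [-0.   0.   0.4]
```

```bash
python3 -m creep '6 -.1 0 1 0 0 0; 6 -.1 0 1.9 0 0 0; 6 -.1 0 1.9 0 0 0'; python3 -m creep '0 0 0 0 0 0 0; 0 0 0 0 0 0 0; 0 0 0 0 0 0 0; 0 0 0 0 0 0 0;0 0 0 0 0 0 0' 40; python3 -m creep '0 0 0 -2 0 0 0; 0 0 0 -5 0 0 0; 0 0 0 -8 0 0 0; 0 0 0 -10.5 0 0 0;0 0 0 -10.5 0 0 0'; python3 - <<'E'
from h import *
x,y=w("rack",-.131,0);go((x,y,.29),-45)
E
```

```text
clock: 32.33
position: [0.5963, 0.2723, 0.1779]
ee_rot: [2.899, 1.21, -0.002]
force: [-0.4, -0.2, -0.0]
width: 0.652
gripper_force: 0.0
clock: 32.95
position: [0.5966, 0.273, 0.1789]
ee_rot: [-2.899, -1.211, -0.0]
force: [-1.4, 1.3, 2.2]
width: 0.325
gripper_force: 40.0
clock: 33.58
position: [0.5974, 0.2734, 0.2865]
ee_rot: [-2.899, -1.21, -0.007]
force: [0.3, -0.3, -3.6]
width: 0.326
gripper_force: 40.0
shift [-50.62  18.34  -0.53] turn [ 0.1 -0.2  0.3]
```

```bash
python3 -m creep '0 -3 1.1 0 0 0 0; 0 -8 2.9 0 0 0 0; 0 -13 4.7 0 0 0 0; 0 -18 6.5 0 0 0 0;0 -23 8.3 0 0 0 0'; python3 -m creep '0 -5 1.8 0 0 0 0; 0 -10 3.6 0 0 0 0; 0 -15 5.4 0 0 0 0; 0 -20 7.2 0 0 0 0;0 -24 8.7 0 0 0 0'; python3 -m creep '0 -2 .8 0 0 0 0; 0 -3.4 1.3 0 0 0 0; 0 -3.6 3 0 0 0 0; 0 -3.6 7 0 0 0 0;0 -3.6 9.5 0 0 0 0'; python3 -m creep '0 0 0 0 0 0 0;0 0 0 0 0 0 0'; python3 - <<'E'
from h import *
go((.443,-.2885,.2),-45);go((*w("rack",*B["green"]),.2),-45)
E
```

```text
clock: 34.2
position: [0.4925, 0.0488, 0.2827]
ee_rot: [-2.899, -1.21, 0.003]
force: [1.2, -0.5, -3.7]
width: 0.322
gripper_force: 40.0
clock: 34.83
position: [0.3852, -0.1829, 0.283]
ee_rot: [-2.9, -1.208, 0.002]
force: [1.2, 0.4, -4.0]
width: 0.331
gripper_force: 40.0
clock: 35.45
position: [0.4316, -0.2743, 0.2834]
ee_rot: [2.898, 1.212, 0.001]
force: [-0.2, 1.0, -3.6]
width: 0.326
gripper_force: 40.0
clock: 35.7
position: [0.4297, -0.2725, 0.2832]
ee_rot: [-2.897, -1.212, 0.0]
force: [-0.1, -0.0, -4.3]
width: 0.326
gripper_force: 40.0
shift [-0.21  2.08  8.32] turn [-0.1 -0.   0.4]
shift [-0.06  1.89  8.32] turn [-0.1 -0.   0.4]
```

```bash
python3 -m creep '0 -.1 1 0 0 0 0; 0 -.1 2 1 0 0 0; 0 -.1 2 4 0 0 0; 0 -.1 2 6.5 0 0 0;0 -.1 2 7.5 0 0 0';python3 -m creep '0 0 0 0 0 0 0;0 0 0 0 0 0 0'; python3 - <<'E'
from h import *
go((.443,-.287,.1885),-45)
E
```

```text
clock: 36.33
position: [0.4423, -0.2882, 0.2069]
ee_rot: [-2.897, -1.21, 0.002]
force: [-0.8, 0.7, -4.0]
width: 0.328
gripper_force: 40.0
clock: 36.58
position: [0.4436, -0.2885, 0.2097]
ee_rot: [2.898, 1.21, 0.002]
force: [0.5, 0.2, -3.2]
width: 0.328
gripper_force: 40.0
shift [ 0.06 -0.16  2.11] turn [ 0.1 -0.   0.3]
```

```bash
python3 -m creep '0 0 -.1 .8 0 0 0; 0 0 -.1 1.5 0 0 0; 0 0 -.1 1.9 0 0 0; 0 0 -.1 2.15 0 0 0;0 0 -.1 2.15 0 0 0'
```

```text
clock: 37.2
position: [0.4426, -0.2874, 0.1879]
ee_rot: [2.898, 1.211, 0.001]
force: [-3.2, 1.3, 3.7]
width: 0.327
gripper_force: 40.0
```

```bash
python3 -m creep '2.8 0 0 .05 0 0 0; 4 0 0 .05 0 0 0; 6 0 0 .05 0 0 0; 6 0 0 -4 0 0 0; 6 0 0 -10 0 0 0'; python3 - <<'E'
from h import *
go((.5238,.3405,.29),-45)
E
```

```text
clock: 37.83
position: [0.4413, -0.2873, 0.287]
ee_rot: [-2.896, -1.21, 0.003]
force: [0.3, -1.0, 0.2]
width: 0.647
gripper_force: 0.0
shift [ 50.45 -38.27  -0.2 ] turn [-0.2  0.   0.3]
```

```bash
python3 -m creep '6 4.7 -3.6 0 0 0 0; 6 9.4 -7.2 0 0 0 0; 6 14.1 -10.7 0 0 0 0; 6 18.8 -14.3 0 0 0 0; 6 23.5 -17.9 0 0 0 0'; python3 -m creep '6 4.7 -3.6 0 0 0 0; 6 9.4 -7.2 0 0 0 0; 6 14.1 -10.7 0 0 0 0; 6 18.8 -14.3 0 0 0 0; 6 23.5 -17.9 0 0 0 0';  python3 -m creep '6 2 -1.5 0 0 0 0; 6 3.4 -2.5 0 0 0 0; 6 3.4 -2.5 0 0 0 0;6 3.4 -2.5 0 0 0 0'; python3 - <<'E'
from h import *
go((.5238,.3405,.1785),-45)
E
```

```text
clock: 38.45
position: [0.4803, 0.0071, 0.2875]
ee_rot: [2.899, 1.21, 0.001]
force: [0.7, -0.4, -0.8]
width: 0.652
gripper_force: 0.0
clock: 39.08
position: [0.5185, 0.3001, 0.2871]
ee_rot: [2.899, 1.209, 0.001]
force: [1.0, -0.5, 0.6]
width: 0.653
gripper_force: 0.0
clock: 39.58
position: [0.5247, 0.3386, 0.2872]
ee_rot: [2.899, 1.208, -0.0]
force: [0.3, -0.6, 0.9]
width: 0.655
gripper_force: 0.0
shift [ 0.08 -0.2  10.87] turn [0.1 0.  0.2]
```

```bash
python3 -m creep '6 .1 -.2 3 0 0 0; 6 .1 -.2 6 0 0 0; 6 .1 -.2 8.5 0 0 0; 6 .1 -.2 10.8 0 0 0; 6 .1 -.2 10.8 0 0 0'; python3 -m creep '0 0 0 0 0 0 0; 0 0 0 0 0 0 0; 0 0 0 0 0 0 0; 0 0 0 0 0 0 0;0 0 0 0 0 0 0' 40; python3 -m creep '0 0 0 -2 0 0 0; 0 0 0 -5 0 0 0; 0 0 0 -8 0 0 0; 0 0 0 -10.5 0 0 0;0 0 0 -10.5 0 0 0'; python3 - <<'E'
from h import *
x,y=w("rack",-.141,-.088);go((x,y,.29),-45)
E
```

```text
clock: 40.2
position: [0.5233, 0.3398, 0.1779]
ee_rot: [2.899, 1.207, -0.005]
force: [0.5, -0.1, -0.2]
width: 0.657
gripper_force: 0.0
clock: 40.83
position: [0.5236, 0.3428, 0.1798]
ee_rot: [-2.898, -1.211, -0.002]
force: [0.1, 0.4, 3.4]
width: 0.329
gripper_force: 40.0
clock: 41.45
position: [0.524, 0.3431, 0.2867]
ee_rot: [-2.898, -1.21, -0.006]
force: [-0.6, -0.1, -3.6]
width: 0.327
gripper_force: 40.0
shift [-59.21  27.42  -0.54] turn [ 0.  -0.2  0.3]
```

```bash
python3 -m creep '0 -3 1.4 0 0 0 0; 0 -8 3.7 0 0 0 0; 0 -13 6 0 0 0 0; 0 -18 8.3 0 0 0 0;0 -23 10.6 0 0 0 0'; python3 -m creep '0 -5 2.3 0 0 0 0; 0 -10 4.6 0 0 0 0; 0 -15 7 0 0 0 0; 0 -20 9.3 0 0 0 0;0 -25 11.6 0 0 0 0'; python3 -m creep '0 -5 2.3 0 0 0 0; 0 -9 4.2 0 0 0 0; 0 -11 5 0 0 0 0; 0 -11.2 5.2 0 0 0 0;0 -11.2 5.2 0 0 0 0'; python3 - <<'E'
from h import *
go((.3818,-.3485,.28),-45);go((*w("rack",*B["amber"]),.28),-45)
E
```

```text
clock: 42.08
position: [0.4357, 0.102, 0.2831]
ee_rot: [-2.899, -1.21, 0.003]
force: [0.6, -1.0, -4.3]
width: 0.326
gripper_force: 40.0
clock: 42.7
position: [0.3422, -0.1566, 0.2836]
ee_rot: [-2.899, -1.21, 0.001]
force: [1.1, -0.3, -4.0]
width: 0.328
gripper_force: 40.0
clock: 43.32
position: [0.3023, -0.2704, 0.2837]
ee_rot: [-2.897, -1.211, 0.0]
force: [0.3, 1.4, -3.6]
width: 0.331
gripper_force: 40.0
shift [ 0.03 11.15  0.36] turn [-0.1 -0.   0.4]
shift [-0.05 11.06  0.36] turn [-0.1 -0.   0.4]
```

```bash
python3 -m creep '0 0 4 0 0 0 0; 0 0 8 0 0 0 0; 0 0 10.5 0 0 0 0; 0 0 11.1 0 0 0 0;0 0 11.1 2 0 0 0';python3 -m creep '0 0 0 2 0 0 0;0 0 0 4.5 0 0 0;0 0 0 5.5 0 0 0;0 0 0 5.5 0 0 0'; python3 - <<'E'
from h import *
go((.3818,-.3485,.1885),-45)
E
```

```text
clock: 43.95
position: [0.3824, -0.3486, 0.2649]
ee_rot: [2.897, 1.212, 0.002]
force: [-0.1, 0.4, -3.8]
width: 0.33
gripper_force: 40.0
clock: 44.45
position: [0.3808, -0.3485, 0.2091]
ee_rot: [-2.897, -1.211, 0.001]
force: [-0.5, -0.2, -2.7]
width: 0.325
gripper_force: 40.0
shift [0.07 0.07 2.06] turn [-0.1  0.   0.4]
```

```bash
python3 -m creep '0 0 .1 .8 0 0 0; 0 0 .1 1.5 0 0 0; 0 0 .1 1.9 0 0 0; 0 0 .1 2.1 0 0 0;0 0 .1 2.1 0 0 0'
```

```text
clock: 45.08
position: [0.382, -0.3502, 0.1888]
ee_rot: [2.898, 1.21, 0.0]
force: [-1.8, 0.6, 3.4]
width: 0.327
gripper_force: 40.0
```

```bash
python3 -m creep '2.8 0 0 .05 0 0 0; 4 0 0 .05 0 0 0; 6 0 0 .05 0 0 0; 6 0 0 -4 0 0 0; 6 0 0 -10 0 0 0'; python3 -m creep '6 0 -4 -3 0 0 0; 6 0 -8 -5 0 0 0; 6 0 -8 -5 0 0 0; 6 0 -8 -5 0 0 0'; python3 - <<'E'
from h import *
import cv2
a=vision.get_image("wrist")[:,:,::-1];b=vision.get_image("side")[180:360,200:440,::-1]
cv2.imwrite("pics/f.png",np.vstack([cv2.resize(a,(400,300)),cv2.resize(b,(400,300))]))
E
```

```text
clock: 45.7
position: [0.381, -0.3496, 0.288]
ee_rot: [-2.896, -1.21, 0.002]
force: [0.6, -1.3, -0.0]
width: 0.647
gripper_force: 0.0
clock: 46.2
position: [0.3251, -0.2943, 0.3382]
ee_rot: [2.898, 1.21, 0.0]
force: [-0.1, 0.3, -0.7]
width: 0.653
gripper_force: 0.0
```

View pics/f.png

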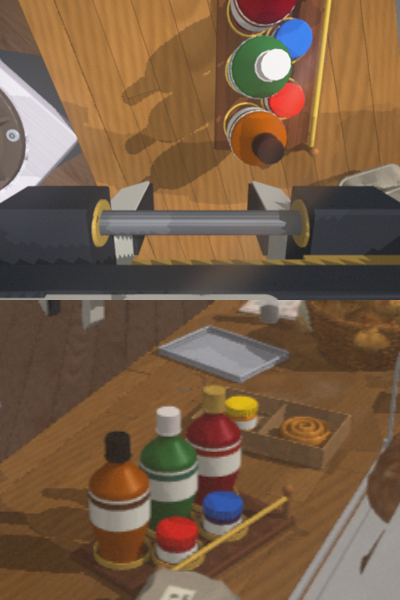

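All three bottles are upright in their rings. The jam stands behind amber and green, the honey is in the empty half of the box, the blueberry is unmoved and the gripper is clear. Handing in.

```bash
python3 -c "
from cell import job
print(job.sign_off())"
```

```text
the job is handed in; nothing more can be done
None
```

The job is handed in at about 46 s of the allowed 138 s, with no verdict returned: in the last pictures the honey stands in the empty half of the box, the jam in the ring it left, amber and green back in their own rings, and red and the blue-lidded jar unmoved.

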